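Index the rotary table by one station

TASK

Index the rotary table on by one station without gripping anything, only pushing gently with the fingertips: push the handle of the lock lever to swing its roller right out of the slot in the dial plate, then push the hand wheel round by its upright handle through exactly one full turn clockwise (seen from above), so that the handle stands over its pointer again. Then push the lock lever fully home, so that its roller sits in the next slot. Leave the three cup work pieces sitting in their nests and do not disturb the things lying about.

Things in the scene. Friction and masses are not known exactly. Their poses are not given: they have to be found in the camera images.
- index_table: Hand-indexed rotary table, fixed on the work table: base plate 242 x 110 x 10 mm, a steel dial plate 156 mm across on a grey column, and 145 mm from it a grey gear column 74 mm across, 70 mm high, that carries the hand wheel. Origin on the work surface under the dial's axis; +x points from the dial's axis to the hand wheel's axis, z up. A sensor on a post over the dial, away from the wheel, reaches 215 mm high.
- dial_center (a point): Centre of the dial plate's top, 60 mm above the work surface (underside 48 mm). Six slots 11 mm wide and 12 mm deep in its rim, midway between six nests of three pins each on a 50 mm radius.
- wheel_flange: Bearing flange 60 mm across under the hand wheel; origin on the wheel's vertical axis, 70 mm above the work surface. It is fixed; its +x points along the flat steel home pointer on it (tip 65 mm from the axis, 82 mm above the work surface), which shows where the handle stands at the start and after every full turn.
- wheel_handle (a point): Middle of the hand wheel's upright black handle, 18 mm across, on the rim 45 mm from the wheel's axis; it spans 104 to 154 mm above the work surface (this point 128 mm). The black wheel, 102 mm across with three spokes, has its rim's top 103 mm above the surface: push the handle with the fingertips 110 to 140 mm high. 1 to 5 N moves it and it stays where it is left.
- handwheel (a joint): Angle of the hand wheel, rad: 0 at the start, grows as it turns clockwise seen from above, 6.28 after one turn. One turn carries the dial plate 60 degrees clockwise (6:1). While the lock's roller is in a slot the wheel cannot turn (slack about 0.05 rad).
- lever_pivot (a point): Pivot of the lock lever, a vertical pin beside the dial plate on the hand wheel's side; the point is 63 mm above the work surface. The lever's short arm carries a 10 mm roller that drops into the dial's slots.
- lever_handle (a point): Middle of the lock lever's upright black handle, 16 mm across, 70 mm from the pivot; it spans 72 to 121 mm above the work surface (this point 94 mm). The steel lever below it is 12 mm wide with its top 72 mm above the surface: push the handle with the fingertips 80 to 110 mm high.
- lock_lever (a joint): Angle of the lock lever, rad: 0 = locked (roller fully in a slot), grows as the lever swings counterclockwise seen from above, 0.42 = fully open at its stop; from 0.29 on the roller is clear of the rim. 2 to 4 N at its handle move it and it stays where it is left. It goes home only where a slot faces the roller; the rounded slot mouth centres the dial if the wheel is within about 0.28 rad of a full turn.
- nest0 (a point): Middle of a nest on top of the dial plate (60 mm above the work surface), between three 8 mm high pins; turns with the dial.
- nest1 (a point): Middle of a nest on top of the dial plate (60 mm above the work surface), between three 8 mm high pins; turns with the dial.
- nest2 (a point): Middle of a nest on top of the dial plate (60 mm above the work surface), between three 8 mm high pins; turns with the dial.
- workpiece0: Cup-shaped work piece 40 mm across, 24 mm high, standing loose in one of the nests; origin at the centre of its underside.
- workpiece1: Cup-shaped work piece 40 mm across, 24 mm high, standing loose in one of the nests; origin at the centre of its underside.
- workpiece2: Cup-shaped work piece 40 mm across, 24 mm high, standing loose in one of the nests; origin at the centre of its underside.
- flat_pliers: Pliers lying flat, 58 x 181 x 14 mm, to the left of the rotary table; bystander. Origin at the middle of the underside.
- hex_key: L-shaped hex key, 31 x 108 x 5 mm, lying beyond the hand wheel; bystander.
- limit_switch: Roller lever limit switch, 20 x 51 x 48 mm, standing to the left of the rotary table; bystander.
- spare_button: Round panel push button, 30 mm across, 32 mm high, standing to the left of the rotary table; bystander.
Things that resemble listed ones, but are neither listed nor needed, are in the scene too. What is shaped like the workpiece0 but blue is not meant.

How it is judged:
On the way, in this order (a step that is already met when the one before it is completed fails the run):
1. the lock lever is swung clear of the dial, before the wheel is turned (value of joint lock_lever above 0.29 rad and value of joint handwheel between -0.5 and 0.5 rad), for 0.1 s.
2. with the lock open the hand wheel has been pushed one full turn clockwise (value of joint lock_lever above 0.25 rad and value of joint handwheel between 6.00319 and 6.56319 rad), for 0.2 s.
3. the lock lever is home, its roller in the next slot (value of joint lock_lever below 0.05 rad and value of joint handwheel between 6.08319 and 6.48319 rad), for 0.2 s.
At the end, for the whole second after the job is handed in: The lock lever is home (within 0.05 rad of locked) with the hand wheel at rest one full turn clockwise from its start (within 0.2 rad, about 11 degrees), every work piece still sits in its nest (within 5 mm), and the things lying about are within 20 mm of where they were (all of step 3 and velocity of joint handwheel between -0.05 and 0.05 rad/s and (distance between workpiece0 and nest0 below 0.005 m or distance between workpiece0 and nest1 below 0.005 m or distance between workpiece0 and nest2 below 0.005 m) and (distance between workpiece1 and nest0 below 0.005 m or distance between workpiece1 and nest1 below 0.005 m or distance between workpiece1 and nest2 below 0.005 m) and (distance between workpiece2 and nest0 below 0.005 m or distance between workpiece2 and nest1 below 0.005 m or distance between workpiece2 and nest2 below 0.005 m) and distance of each of flat_pliers, hex_key, limit_switch, spare_button from where it was at the start of the episode below 0.02 m); the robot touches nothing.
It fails at once if a work piece is lifted or knocked out of its nest (height (world z) of any of workpiece0, workpiece1, workpiece2 above 0.067 m or not (distance between workpiece0 and nest0 below 0.012 m or distance between workpiece0 and nest1 below 0.012 m or distance between workpiece0 and nest2 below 0.012 m) or not (distance between workpiece1 and nest0 below 0.012 m or distance between workpiece1 and nest1 below 0.012 m or distance between workpiece1 and nest2 below 0.012 m) or not (distance between workpiece2 and nest0 below 0.012 m or distance between workpiece2 and nest1 below 0.012 m or distance between workpiece2 and nest2 below 0.012 m)).
It fails at once if a thing lying about is picked up or pushed more than 20 mm (height (world z) of any of flat_pliers, hex_key, limit_switch, spare_button above 0.04 m or distance of any of flat_pliers, hex_key, limit_switch, spare_button from where it was at the start of the episode above 0.02 m).
It fails at once if the hand wheel is turned far past one turn (over 50 degrees) or well backwards (value of joint handwheel above 7.18319 rad or value of joint handwheel below -0.7 rad).
It fails at once if the hand wheel or the rotary table is squeezed or forced (over 60 N) (contact force between the fingers and wheel_flange above 60 N or contact force between the fingers and index_table above 60 N).
It also fails if it takes over 64 s, if anything falls off the work surface, if the arm or the gripper's body presses on something with over 40 N, if the wrist force passes 120 N, or if a joint passes its speed limit or range.

ROBOT

A 7-joint arm with a two-finger parallel gripper is mounted at the origin on a cart in front of the work surface, level with it; the furniture and walls round the work are solid. World frame = base frame: x ahead of the robot, y to its left, z up, the work surface at z = 0. Lengths are in m, angles in rad, forces in N, time in s.
With the tool pointing down it reaches from about 0.4 to 0.9 m from the base axis. Payload 5.5 kg.
Tool frame: the origin (TCP) lies midway between the tips of the shut fingers; the grasp point (between the pads) lies 19 mm behind it (manip.grip_depth is the distance from the TCP to the grasp point, in m); z points along the fingers, y is the line along which they close (so a half turn about z gives the same grasp; the last joint's range is limited). The gripper opens to 92 mm and grips with 3 to 60 N. Pads are 19 mm wide; open, the fingers measure 130 mm over their backs; the gripper's body (75 mm by 190 mm) begins 47 mm behind the grasp point.
Start: joints at [-0.987, 0.501, -0.427, 1.55, 0.221, 1.138, -0.21], TCP at [0.205, 0.617, 0.227] pointing down, gripper open.
Joint ranges: [-2.88, 2.88], [-0.31, 2.03], [-1.54, 1.56], [0.2, 2.42], [-1.41, 4.55], [0.19, 2.02], [-2.57, 2.57]. Speed limits (rad/s): [2.57, 2.57, 3.14, 3.14, 3.14, 3.14, 3.14].

INTERFACE

Orientations are given as a unit quaternion [x, y, z, w].
In Python, from bench import manip, effector, viewer gives the robot as it stands. Calls block until the motion is done:
- manip.move_pose(position, orientation): joint-space move of the TCP to a pose.
- manip.servo_line(position, ori=None, vel=0.15): straight line of the TCP; ori=None keeps the orientation; vel is the mean speed in m/s.
- manip.movej(angles): joint-space move.
- effector.open_jaws() and effector.close(f_grip=None): open the fingers fully, or close them until they stop; f_grip is the grip in N (None keeps the last).
- manip.sleep(seconds).
- manip.solve_ik(position, orientation): joint angles nearest the present ones, or None.
- viewer.get_image(name): name is "scene" or "top" or "wrist"; returns the picture (384x512x3 uint8, red, green, blue); there is no depth.
- viewer.get_calibration(name): a dict with "vfov" (degrees; the focal length in pixels is half the picture's height over the tangent of half this angle, whatever the lens; pixels are square), "cx", "cy" (the principal point, pixels), "eye" and "attitude" of the camera in the world. Camera axes: x right, y down, z forward; pixel columns grow to the right and rows downward; lengths in m; the calibration is good to about 2 mm. A picture is of the moment at which its call begins: read the wrist's pose just before it. get_calibration takes no time and is no camera call; for the wrist camera it gives the pose at the moment of the call.
A pose or a line that the arm cannot do raises manip.PlanningError and nothing moves.
- manip.hand_in(): hands the job in; it is judged then, once.
Readings, each from a call of its own:
- manip.current_clock(): time.
- manip.current_q(): joint angles.
- manip.current_joint_velocities(): joint speeds.
- manip.current_tau(): joint torques, N m.
- manip.current_tool_pos(): TCP position.
- manip.current_tcp_rot(): TCP orientation.
- manip.current_force(): force on the tool from outside, world axes, zero at the start.
- manip.current_wrist_torque(): the same for the moment, N m.
- manip.current_finger_gap(): finger opening in m.
- manip.current_gripper_force(): force on a finger pad.
Only numpy, scipy, OpenCV 4.12 (cv2) and the standard library are available. Lean on these libraries where they do the work, as an engineer would, in place of code of your own. Each camera call takes 0.05 s, during which the arm holds its last target. There are 200 camera calls.

## Working session

There is one attempt and no reset: what is moved stays moved. The work goes in short steps, each a Python script; the robot and the scene stay as the last script left them, time stands still between calls to the robot, and variables do not carry over. Pictures are saved under pics/ and viewed, at most 10 in all, crops included, and the job is handed in when it is done.

```bash
mkdir -p pics; ls
python3 - <<'E'
from bench import manip, effector, viewer
import cv2
for n in ("scene","top"):
    im=viewer.get_image(n); cv2.imwrite(f"pics/{n}0.png",cv2.resize(im[:,:,::-1],(800,600),interpolation=cv2.INTER_CUBIC))
    print(n,viewer.get_calibration(n))
print(manip.current_clock(),manip.current_tcp_rot(),manip.current_tool_pos())
E
```

```text
pics
scene {'vfov': 49.27253572289382, 'cx': 257.00315086608776, 'cy': 184.59068579624014, 'eye': array([-0.14855393, -0.69150153,  0.78648092]), 'attitude': array([ 0.82717575, -0.30882722,  0.17397027, -0.43605088])}
top {'vfov': 47.69257471295876, 'cx': 255.58193946531836, 'cy': 186.54588499902184, 'eye': array([0.43107931, 0.04708588, 1.08407701]), 'attitude': array([-0.69933746,  0.71288354, -0.0340013 ,  0.03959902])}
0.1 [ 1.59687522e-01  9.87167217e-01 -8.67378430e-04 -1.69510668e-04] [0.20479002 0.61621842 0.22577772]
```

View pics/top0.png

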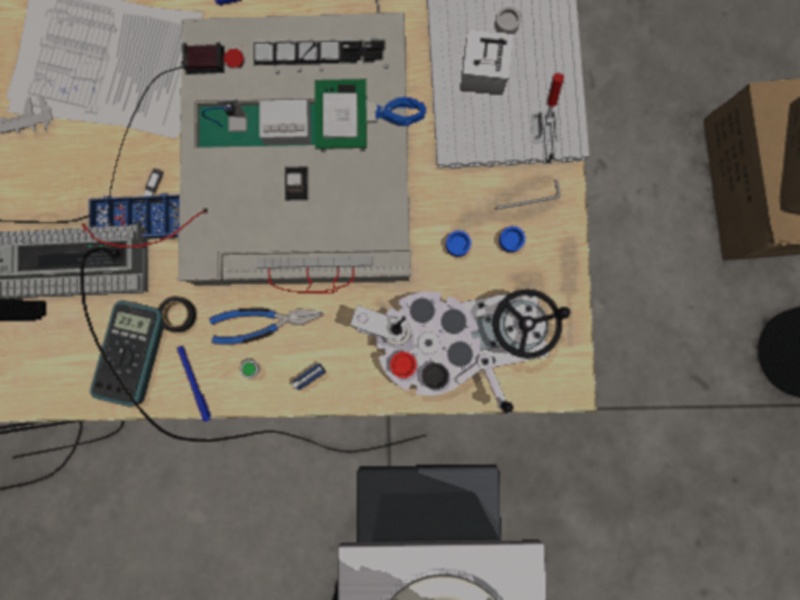

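View pics/scene0.png

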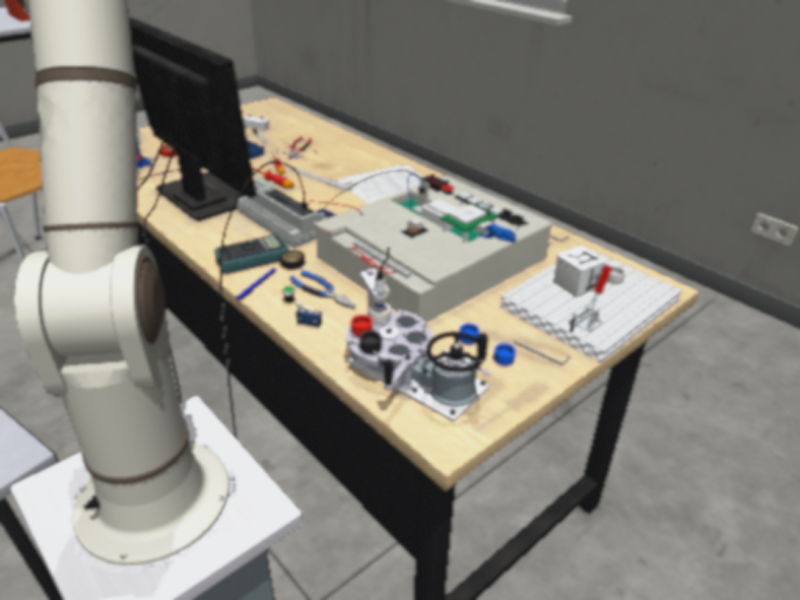

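The top view (800x600) shows the dial at (428,343) and the hand wheel at (527,323), with its handle at (565,313). The lever pivot is at (485,360) and its handle at (507,407), and the sensor is at (398,325). The scene view shows the wheel handle top at (483,342), with the lever just in front of the dial. Next I'll turn these into world positions and get a closer wrist view.

```bash
cat > h.py <<'E'
from bench import manip, effector, viewer
import numpy as np, cv2
from scipy.spatial.transform import Rotation as R
def ray(c,u,v):
    f=192/np.tan(np.radians(c["vfov"])/2)
    d=R.from_quat(c["attitude"]).apply([(u-c["cx"])/f,(v-c["cy"])/f,1]); return c["eye"],d/np.linalg.norm(d)
def atz(c,u,v,z):
    e,d=ray(c,u,v); return e+d*(z-e[2])/d[2]
def tri(obs):
    A=np.zeros((3,3));b=np.zeros(3)
    for c,u,v in obs:
        e,d=ray(c,u,v);P=np.eye(3)-np.outer(d,d);A+=P;b+=P@e
    X=np.linalg.solve(A,b)
    return X,[round(1e3*float(np.linalg.norm(np.cross(X-ray(*o)[0],ray(*o)[1]))),1) for o in obs]
def down(yaw):  # tool y axis at angle yaw from world +y, tool z down
    return (R.from_euler('z',yaw)*R.from_quat([0,1,0,0])).as_quat()
E
python3 - <<'E'
from h import *
np.set_printoptions(precision=3,suppress=True)
c=viewer.get_calibration("top");s=.64
for n,u,v,z in [("dial",428,343,.06),("wheel",527,323,.1),("wh",565,313,.154),("piv",485,360,.07),("lh",507,407,.121),("sens",398,325,.2)]:
    print(n,atz(c,u*s,v*s,z))
cs=viewer.get_calibration("scene")
print(tri([(c,565*s,313*s),(cs,483*s,337*s)]))
q=manip.current_q()
cw=viewer.get_calibration("wrist");print(cw,R.from_quat(manip.current_tcp_rot()).as_matrix(),(R.from_quat(manip.current_tcp_rot()).inv().apply(cw["eye"]-manip.current_tool_pos())))
for x in [(.4,-.1,.4),(.4,-.1,.12),(.3,-.1,.12),(.33,-.07,.1),(.46,-.18,.12)]:
  for yaw in (0,np.pi/2,-np.pi/2,-.8,.8,np.pi): 
    j=manip.solve_ik(x,down(yaw)); print(x,round(yaw,2),j is not None and np.array(j))
E
```

```text
dial [0.459 0.013 0.06 ]
wheel [ 0.484 -0.13   0.1  ]
wh [ 0.494 -0.173  0.154]
piv [ 0.432 -0.071  0.07 ]
lh [ 0.366 -0.094  0.121]
sens [0.48  0.056 0.2  ]
(array([ 0.495, -0.175,  0.147]), [0.7, 0.7])
{'vfov': 59.19596601611849, 'cx': 260.74130038894543, 'cy': 189.45768461121918, 'eye': array([0.138, 0.639, 0.382]), 'attitude': array([0.803, 0.58 , 0.078, 0.11 ])} [[-0.949  0.315 -0.001]
 [ 0.315  0.949 -0.002]
 [ 0.    -0.002 -1.   ]] [ 0.071 -0.    -0.157]
(0.4, -0.1, 0.4) 0 [-0.239 -0.125  0.377  1.867  0.047  1.391  1.698]
(0.4, -0.1, 0.4) 1.57 False
(0.4, -0.1, 0.4) -1.57 [-0.173 -0.12   0.319  1.865  0.038  1.391  0.137]
(0.4, -0.1, 0.4) -0.8 [-0.205 -0.122  0.347  1.866  0.042  1.391  0.903]
(0.4, -0.1, 0.4) 0.8 [-0.653 -0.18   0.727  1.875  0.121  1.402  2.417]
(0.4, -0.1, 0.4) 3.14 [-0.259 -0.127  0.395  1.867  0.049  1.392 -1.447]
(0.4, -0.1, 0.12) 0 [ 0.035  0.209  0.16   2.228 -0.051  0.707  1.801]
(0.4, -0.1, 0.12) 1.57 [-0.9    0.604  1.367  2.251 -0.774  0.919 -2.181]
(0.4, -0.1, 0.12) -1.57 [-0.11   0.214  0.321  2.233 -0.103  0.708  0.283]
(0.4, -0.1, 0.12) -0.8 [
[... 792 characters left out ...]
7 -0.071  0.614  0.204]
(0.33, -0.07, 0.1) -0.8 [-0.07   0.127  0.211  2.404 -0.046  0.614  0.948]
(0.33, -0.07, 0.1) 0.8 [ 0.459  0.142 -0.347  2.388  0.083  0.621  2.418]
(0.33, -0.07, 0.1) 3.14 [-0.404  0.139  0.571  2.414 -0.13   0.615 -1.302]
(0.46, -0.18, 0.12) 0 [ 0.133  0.342  0.219  2.046 -0.106  0.764  1.987]
(0.46, -0.18, 0.12) 1.57 [-0.65   0.816  1.357  2.067 -0.932  1.091 -1.971]
(0.46, -0.18, 0.12) -1.57 [-0.054  0.362  0.443  2.052 -0.22   0.772  0.522]
(0.46, -0.18, 0.12) -0.8 [ 0.03   0.351  0.342  2.049 -0.167  0.767  1.244]
(0.46, -0.18, 0.12) 0.8 [ 1.291  0.752 -1.3    2.011  0.846  1.074  1.96 ]
(0.46, -0.18, 0.12) 3.14 [-0.24   0.405  0.675  2.058 -0.353  0.793 -0.923]
```

Run:
```python
from h import *
import json
np.set_printoptions(precision=3,suppress=True)
effector.close(f_grip=10)
D=down(-np.pi/2)
manip.servo_line([.205,.617,.34],vel=.3)
cal={}
for i,p in enumerate([(.42,-.20,.30),(.45,-.13,.34)]):
    manip.move_pose(p,D); manip.sleep(.3)
    c=viewer.get_calibration("wrist"); im=viewer.get_image("wrist")
    cal[i]={k:(v.tolist() if hasattr(v,'tolist') else v) for k,v in c.items()}
    cv2.imwrite(f"pics/w{i}.png",cv2.resize(im[:,:,::-1],(800,600),interpolation=cv2.INTER_CUBIC))
    print(manip.current_clock(),manip.current_tool_pos(),manip.current_finger_gap(),c["eye"])
json.dump(cal,open("cal.json","w"))
```

```text
5.375 [ 0.42 -0.2   0.3 ] 0.0005836654146506338 [ 0.421 -0.129  0.457]
6.1583 [ 0.449 -0.131  0.34 ] 0.000489213311418898 [ 0.45  -0.06   0.496]
```

View pics/w0.png

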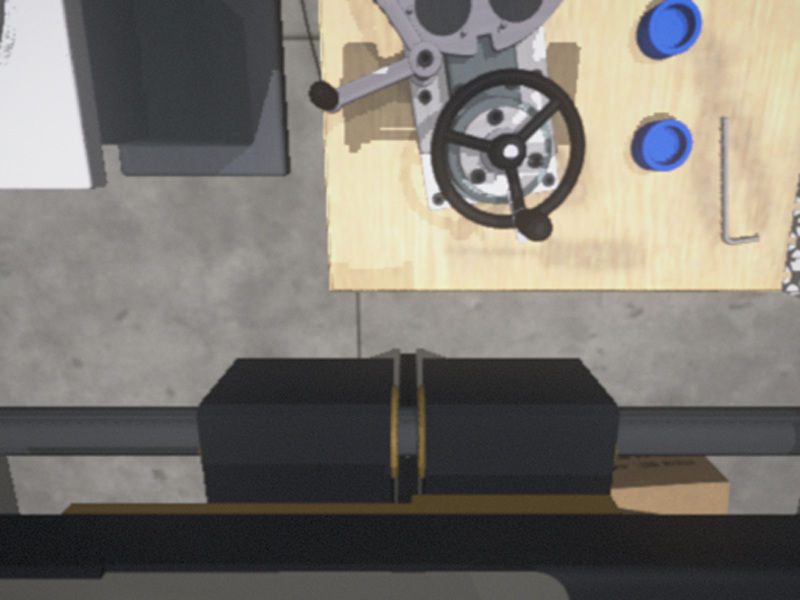

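View pics/w1.png

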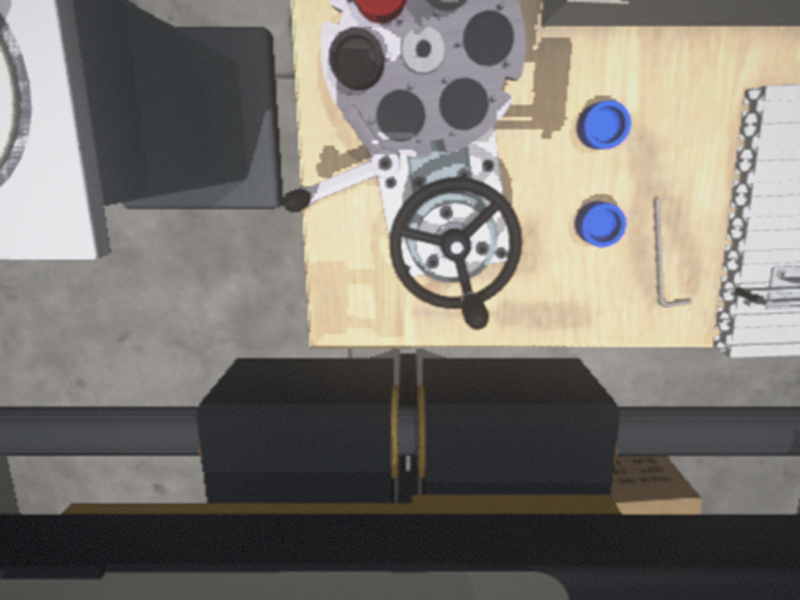

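Wrist view w0 shows the wheel centre at (508,148), its handle at (534,225), the lever pivot at (425,57) and the lever handle at (322,95). In w1 the same points are at (456,242), (475,312), (385,162) and (294,201). The shut fingers are at the bottom centre.

Run:
```python
from h import *
import json
np.set_printoptions(precision=4,suppress=True)
cal={int(k):v for k,v in json.load(open("cal.json")).items()}
for c in cal.values(): c["eye"]=np.array(c["eye"])
t=viewer.get_calibration("top"); s=.64
def pr(c,X):
    f=192/np.tan(np.radians(c["vfov"])/2); p=R.from_quat(c["attitude"]).inv().apply(np.array(X)-c["eye"]); return (f*p[:2]/p[2]+[c["cx"],c["cy"]])/s
obs={"wheel":[(508,148),(456,242),(527,323)],"wh":[(534,225),(475,312),(565,313)],"piv":[(425,57),(385,162),(485,360)],"lh":[(322,95),(294,201),(507,407)]}
for n,(a,b,g) in obs.items():
    print(n,*tri([(cal[0],a[0]*s,a[1]*s),(cal[1],b[0]*s,b[1]*s)]),tri([(cal[0],a[0]*s,a[1]*s),(cal[1],b[0]*s,b[1]*s),(t,g[0]*s,g[1]*s)]))
for z,n in((.1,"wheel"),(.13,"wh"),(.15,"wh"),(.072,"piv"),(.1,"lh"),(.12,"lh")): print(n,z,[atz(cal[i],*(np.array(obs[n][i])*s),z)[:2] for i in(0,1)])
print(pr(cal[0],[.42,-.2,.3]),pr(cal[0],[.42,-.2,.4]),R.from_quat(cal[0]["attitude"]).as_matrix())
```

```text
wheel [ 0.487  -0.1277  0.0967] [0.1, 0.1] (array([ 0.485 , -0.1274,  0.1075]), [0.3, 1.9, 1.6])
wh [ 0.4992 -0.1735  0.1297] [0.1, 0.1] (array([ 0.4965, -0.1728,  0.1402]), [0.7, 2.8, 3.5])
piv [ 0.4327 -0.069   0.0731] [0.0, 0.0] (array([ 0.4326, -0.0696,  0.0785]), [0.2, 0.8, 0.6])
lh [ 0.3674 -0.0958  0.1057] [0.2, 0.2] (array([ 0.3662, -0.0961,  0.1025]), [1.0, 0.3, 1.3])
wheel 0.1 [array([ 0.4863, -0.1276]), array([ 0.4868, -0.1272])]
wh 0.13 [array([ 0.4992, -0.1736]), array([ 0.499 , -0.1734])]
wh 0.15 [array([ 0.4944, -0.1708]), array([ 0.4963, -0.1672])]
piv 0.072 [array([ 0.4327, -0.0688]), array([ 0.4327, -0.069 ])]
lh 0.1 [array([ 0.3667, -0.0954]), array([ 0.366 , -0.0963])]
lh 0.12 [array([ 0.3698, -0.0972]), array([ 0.3702, -0.0945])]
[404.7683 379.7493] [401.5639 681.2923] [[ 1.      0.0005  0.0005]
 [ 0.0006 -0.9636 -0.2674]
 [ 0.0004  0.2674 -0.9636]]
```

Run:
```python
from h import *
def pr(c,X):
    f=192/np.tan(np.radians(c["vfov"])/2); p=R.from_quat(c["attitude"]).inv().apply(np.array(X)-c["eye"]); return f*p[:2]/p[2]+[c["cx"],c["cy"]]
c=viewer.get_calibration("scene");im=viewer.get_image("scene");X=manip.current_tool_pos()
u=pr(c,X);print(u,pr(c,X+[0,0,.1])-u,pr(c,X+[.1,0,0])-u,pr(c,X+[0,.1,0])-u)
x,y=int(u[0]),int(u[1]);x0=max(x-60,0);y0=max(y-70,0)
k=im[y0:y0+100,x0:x0+120,::-1];print(x0,y0)
cv2.imwrite("pics/g.png",cv2.resize(k,None,fx=6,fy=6,interpolation=cv2.INTER_CUBIC))
```

```text
[287.6822446  146.13509143] [  2.85626034 -42.28484617] [ 30.14582845 -13.11685755] [-29.96092969 -15.77525789]
227 76
```

View pics/g.png

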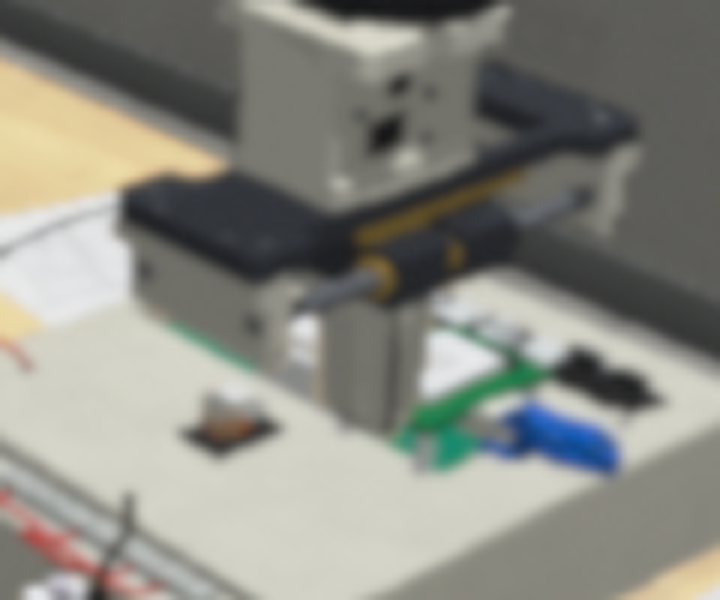

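The crop shows the shut fingers as a slim block of about 38 x 19 mm, with the gripper body about 66 mm above the tip. I'll open the lever now.

```bash
cat >> h.py <<'E'
P=np.array([.4327,-.069]); L0=np.array([.3667,-.0956])-P; L0*=.07/np.linalg.norm(L0)
W=np.array([.4862,-.1274]); H0=np.array([.4985,-.1733])
rot=lambda v,a: R.from_euler('z',a).apply([*v,0])[:2]
T0=rot(L0,np.pi/2)/.07; NM=rot(T0,.2); YAW=np.arctan2(NM[1],NM[0])  # lever push normal
LQ=down(YAW)   # tool y axis -> angle YAW from +y, i.e. across NM
fin=lambda a,sgn,c=0: P+rot(L0,a)-sgn*NM*(.0175+c)
E
cat > lev.py <<'E'
from h import *
def push(angles,sgn,z=.095,fmax=14):
    f0=manip.current_force()
    for a in angles:
        manip.servo_line([*fin(a,sgn),z],vel=.05)
        f=(manip.current_force()-f0)[:2]@NM*-sgn
        print(round(a,3),np.round(f,1),np.round((manip.current_tool_pos()[:2]-fin(a,sgn))@NM*1e3,1))
        if f>fmax: break
E
python3 - <<'E'
from lev import *
print(YAW,NM,manip.solve_ik([*fin(0,1,.012),.095],LQ))
manip.move_pose([*fin(0,1,.014),.2],LQ)
manip.servo_line([*fin(0,1,.014),.095],vel=.2)
push([0,.05,.1,.15,.2,.25,.3,.34,.37,.39],1)
print(manip.current_clock(),manip.current_force())
E
```

```text
-0.9876803522660405 [ 0.55062767 -0.83475096] [-0.31652871  0.18681734  0.47803414  2.37004225 -0.14959403  0.61053317
  0.86035732]
0 -0.0 0.8
0.05 0.3 0.2
0.1 0.6 0.1
0.15 0.4 0.1
0.2 0.6 0.2
0.25 0.7 0.3
0.3 0.6 0.5
0.34 1.1 0.5
0.37 0.5 0.3
0.39 0.3 0.1
10.325 [-1.82041761 -0.27961672  1.59489682]
```

Run:
```python
from h import *
manip.servo_line([*fin(.39,1,.015),.095],vel=.1)
manip.servo_line([*fin(.39,1,.015),.22],vel=.3)
manip.move_pose([.42,-.20,.30],down(-np.pi/2)); manip.sleep(.2)
im=viewer.get_image("wrist"); k=cv2.resize(im[:200,170:400,::-1],None,fx=3,fy=3,interpolation=cv2.INTER_CUBIC)
cv2.imwrite("pics/w2.png",k); print(manip.current_clock())
```

```text
12.0833
```

View pics/w2.png

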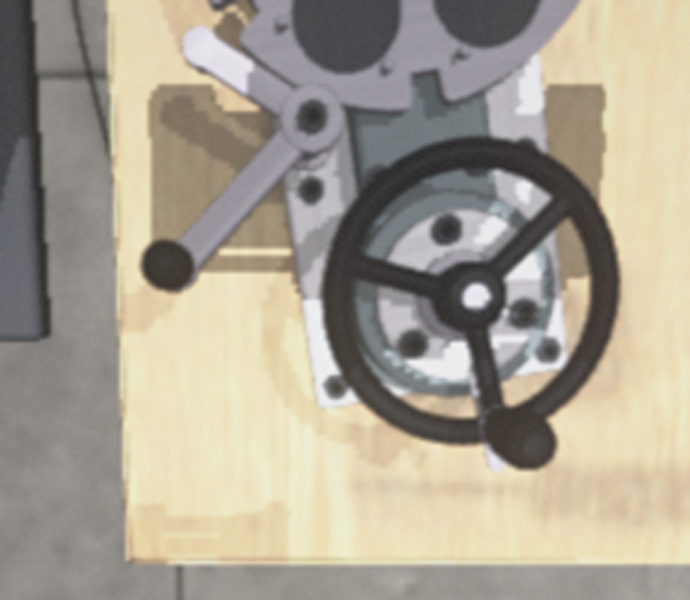

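The crop shows the lever swung about 25 degrees, with its roller at (200,45) clear of the rim and an empty slot at (428,85). The wheel handle still stands over its pointer at (520,440). Next is the wheel.

```bash
cat > wheel.py <<'E'
from h import *
th0=np.arctan2(*(H0-W)[::-1]); Z=.126; WQ=down(-np.pi/2)
def wf(a,back=0):
    th=th0-a; h=W+.045*np.array([np.cos(th),np.sin(th)]); n=np.array([np.sin(th),-np.cos(th)])
    return h-np.array([.019,.0095])*np.tanh(3*n)/np.tanh(3)-n*(.009+back), n
def turn(angles):
    f0=manip.current_force()
    for a in angles:
        p,n=wf(a); manip.servo_line([*p,Z],vel=.07)
        f=manip.current_force()-f0; print(round(a,2),np.round(-f[:2]@n,1),np.round(np.linalg.norm(f),1),end=" | ")
        if np.linalg.norm(f)>30: print("STOP"); break
def leave(a):
    manip.servo_line([*wf(a,.015)[0],Z],vel=.1); manip.servo_line([*wf(a,.015)[0],.24],vel=.3)
E
python3 - <<'E'
from wheel import *
p=wf(0,.018)[0]; print(p,np.degrees(th0))
manip.move_pose([*p,.22],WQ); manip.servo_line([*p,Z],vel=.2)
turn(np.linspace(0,2*np.pi,29)[:])
print(manip.current_clock(),manip.current_tool_pos()[:2]-wf(2*np.pi)[0])
E
```

```text
[ 0.54290633 -0.15766524] -74.99868153952853
0.0 -0.2 0.2 | 0.22 -1.3 1.6 | 0.45 -1.2 1.7 | 0.67 -0.3 0.9 | 0.9 -0.8 1.5 | 1.12 -0.4 0.5 | 1.35 -0.4 1.2 | 1.57 -1.7 2.1 | 1.8 -0.8 0.9 | 2.02 0.3 0.9 | 2.24 -0.4 0.8 | 2.47 -0.1 0.5 | 2.69 -0.6 1.3 | 2.92 -0.7 1.9 | 3.14 0.9 1.4 | 3.37 0.4 0.4 | 3.59 0.1 1.3 | 3.81 0.2 0.5 | 4.04 1.0 1.3 | 4.26 0.4 1.6 | 4.49 1.2 1.3 | 4.71 -0.0 0.6 | 4.94 1.2 1.2 | 5.16 0.8 1.4 | 5.39 0.8 1.5 | 5.61 -0.6 2.0 | 5.83 0.5 1.7 | 6.06 0.3 1.0 | 6.28 0.3 1.6 | 22.75 [-0.00063492 -0.00071631]
```

Run:
```python
from wheel import *
leave(2*np.pi)
manip.move_pose([.42,-.20,.30],WQ); manip.sleep(.2)
im=viewer.get_image("wrist"); k=cv2.resize(im[:200,170:400,::-1],None,fx=3,fy=3,interpolation=cv2.INTER_CUBIC)
cv2.imwrite("pics/w3.png",k); print(manip.current_clock())
```

```text
24.45
```

View pics/w3.png

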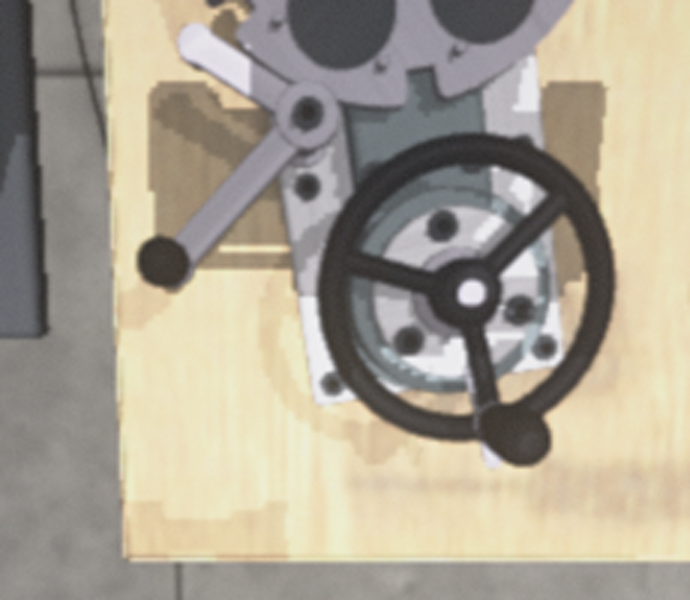

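The handle is back over its pointer, at (517,437), and a slot is at (422,80), the same picture as before apart from a 5 px camera shift. I'll check that the dial indexed from the red cup's position, then push the lever home.

```bash
cat > red.py <<'E'
from h import *
im=viewer.get_image("top"); old=cv2.resize(cv2.imread("pics/top0.png"),(512,384),interpolation=cv2.INTER_AREA)[:,:,::-1]
for i in (old,im):
    r=i.astype(int); m=(r[:,:,0]>120)&(r[:,:,1]<70)&(r[:,:,2]<70); m[:,:235]=0; m[:180]=0; m[:,330:]=0
    print(m.sum(),np.argwhere(m).mean(0)/.64 if m.any() else None)
E
python3 - <<'E'
from lev import *
manip.move_pose([*fin(.39,-1,.02),.2],LQ)
import red
manip.servo_line([*fin(.39,-1,.02),.095],vel=.2)
push([.42,.36,.3,.25,.2,.15,.1,.06,.03,.01,-.01,-.025,-.04,-.055],-1,fmax=10)
print(manip.current_clock())
E
```

```text
212 [363.89298349 402.35112028]
15 [338.75       397.08333333]
0.42 0.5 -0.3
0.36 0.8 -0.1
0.3 1.2 -0.4
0.25 0.8 -0.4
0.2 0.2 -0.4
0.15 -0.1 -0.4
0.1 0.0 -0.4
0.06 0.4 -0.3
0.03 1.3 -0.2
0.01 1.4 -0.1
-0.01 3.7 0.5
-0.025 6.0 1.3
-0.04 9.6 2.2
-0.055 11.0 3.1
29.5
```

Run:
```python
from h import *
manip.servo_line([*fin(0,-1,.02),.095],vel=.1)
manip.servo_line([*fin(0,-1,.02),.24],vel=.3)
manip.move_pose([.45,-.13,.34],down(-np.pi/2)); manip.sleep(.2)
im=viewer.get_image("wrist"); cv2.imwrite("pics/w4.png",cv2.resize(im[:,:,::-1],(800,600),interpolation=cv2.INTER_CUBIC)); print(manip.current_clock())
```

```text
31.3917
```

View pics/w4.png

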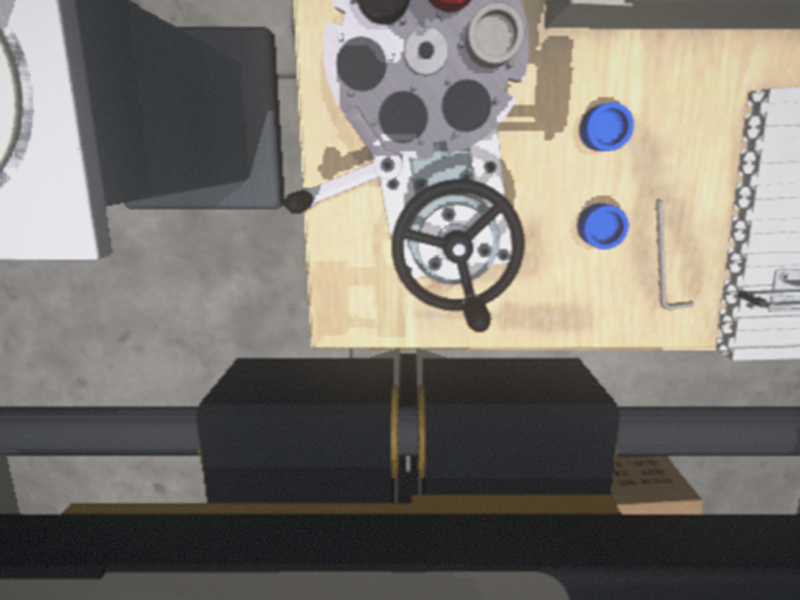

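The dial has moved on one station clockwise: the black cup is now at (383,5), the red at (452,0) and the white at (495,37). The lever handle is back at its locked position (298,201), and the wheel handle is at (478,316) over its pointer.

```bash
python3 -c "
from h import *
print(manip.hand_in(),manip.current_clock())"
```

```text
the job is handed in; nothing more can be done
the job is handed in; nothing more can be done
```

The rotary table is indexed on by one station with the lock lever pushed home, and the job was handed in at about 31 s on the robot's clock; the last picture showed the cups in their nests and the wheel handle over its pointer.

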